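Fetch the bead box from behind the front row and weigh it

ROBOT

A 7-joint arm with a two-finger parallel gripper is mounted at the origin on the work surface. World frame = base frame: x ahead of the robot, y to its left, z up, the work surface at z = 0. Lengths are in m, angles in rad, forces in N, time in s.
With the tool pointing down it reaches from about 0.35 to 0.9 m from the base axis. Payload 8.1 kg.
Tool frame: the origin (TCP) lies on the centre line of the jaws, within the pads' length; the fingertips stand 19 mm ahead of it and the grasp point (between the pads) is the TCP (arm.tip_reach is the distance from the TCP to the fingertips, in m); z points along the fingers, y is the line along which they close (so a half turn about z gives the same grasp; the last joint's range is limited). The gripper opens to 92 mm and grips with 3 to 60 N. Pads are 19 mm wide; open, the fingers measure 130 mm over their backs; the gripper's body (75 mm by 190 mm) begins 47 mm behind the grasp point.
Start: joints at [1.095, 0.434, 0.025, 1.573, -0.012, 1.134, -0.075], TCP at [0.228, -0.582, 0.246] pointing down, gripper open.
Joint ranges: [-2.62, 2.62], [-0.44, 2.09], [-1.27, 1.32], [0.08, 2.57], [-1.32, 4.46], [0.12, 2], [-2.74, 2.74]. Speed limits (rad/s): [2.22, 2.22, 3.01, 3.01, 3.14, 3.14, 3.14].

INTERFACE

Orientations are given as a rotation vector (axis times angle).
In Python, from cell import arm gives the robot as it stands.
- The arm moves only by the tool arm_command, never from a script. Its argument "targets" is a list that holds one entry, the list of rows, each a list of 6 numbers: the shift along the tool's x, y, z in m, then the turn, a rotation vector about the tool's x, y, z in rad. A call has 1 to 10 rows; each row shifts and turns the commanded pose from where the row before left it, along the tool's axes as they then stand; what a row does not reach is not made up. A row lasts 1/8 s, in which the tool goes at most 62.5 mm and 10.7 degrees, less where a joint would pass 70% of its speed; a pose out of reach is approached as far as the arm can. A call with a gripper value outside its range is refused whole. "jaw" is the finger opening in m, from 0 to 0.0918, set as the call begins (left out, the last holds). The fingers move at their own pace and stop on an object; "newtons" is the grip in N (left out, the last holds). Time passes only in rows, so rows that do not move let the fingers close. It gives the time, the measured TCP pose, the force, the opening and the grip force at its end, in the units of the state.
- arm.observe(): the state, without advancing time (a new reading comes with each control period).
- arm.get_image(name): name is "scene" or "top" or "wrist"; returns a dict with "pixels" (480x640x3 uint8, red, green, blue), "z_map" (480x640 float32, m along the optical axis (not along the pixel's ray), 0 where there is no reading), "fx", "fy", "cx", "cy" (pixels), "xyz" and "rotation" of the camera in the world; the wrist camera has in their place "T_tool_cam" (4x4, takes a point from camera to tool coordinates, whose origin is the TCP and whose axes are the flange's). Camera axes: x right, y down, z forward; pixel columns grow to the right and rows downward; lengths in m; the calibration is good to about 2 mm. The wrist camera is an equidistant fisheye: a pixel r from the principal point sees the ray r / f radians off the axis. A picture is of the moment at which its call begins: read the wrist's pose just before it.
- arm.sign_off(): hands the job in; it is judged then, once.
The state is a dict: "clock": time; "joints": joint angles; "dq": joint speeds; "joint_efforts": joint torques, N m; "position": TCP position; "ee_rot": TCP orientation; "force": force on the tool from outside, world axes, zero at the start; "ft_torque": the same for the moment, N m; "width": opening from 0.0 (shut) to 1.0 (fully open); "gripper_force": force on a finger pad.
Only numpy, scipy, OpenCV 4.12 (cv2) and the standard library are available. Lean on these libraries where they do the work, as an engineer would, in place of code of your own. Each camera call takes 0.05 s, during which the arm holds its last target. There are 200 camera calls.

TASK

The flat compartment box of beads at the back of the wooden stock tray has to be weighed. Stand the three tall things in front of it (screw-top jar, thread spool, flip-top dispenser) aside on the grey felt mat, then lift the compartment box onto the middle of the scale's pan, and only then put each of the three back in the very spot in the tray where it stood. Keep everything upright, and leave the dish, the ruler and the pliers alone.

Things in the scene. Friction and masses are not known exactly. Their poses are not given: they have to be found in the camera images.
- jar: screw-top bead jar, stands upright: clear round wall 48 mm in diameter with olive and clear beads in it, round ribbed white cap 50 mm in diameter from 76 to 102 mm above its underside. Origin: centre of its underside, z up along the jar. About 150 g. Stands at the start in one of the three places of the tray's front row. Best gripped by the cap, above the compartment box
- spool: spool of cream thread standing upright: dark grey base flange 52 mm in diameter and 6 mm high, wound thread 42 mm in diameter from 6 to 92 mm, dark grey core tube 20 mm in diameter from 92 to 106 mm. Origin: centre of its underside, z up along the core. About 110 g. Stands in one of the three places of the tray's front row. Best gripped by the thread, high up
- dispenser: tall oblong flip-top bead dispenser standing upright: 28 mm (its x) by 46 mm (its y) by 96 mm high, clear with dark beads, white lid on the top 18 mm, shut fast. Origin: centre of its underside, z up. At yaw within 0.15 rad of the tray's. About 90 g. Stands in one of the three places of the tray's front row
- organiser: flat clear compartment box of beads (the one to weigh), lid latched shut: 52 mm (its x) by 104 mm (its y) by 36 mm high, six cells of beads seen through the lid. Origin: centre of its underside, z up. About 200 g. Lies in the tray behind the front row (on the side away from the robot), about 10 mm from it, so that no finger fits between until the row is cleared; 30 mm or more are free between it and the tray's far rim. It is gripped across its 52 mm
- tray: wooden stock tray, fixed: 172 mm (its x) by 212 mm (its y), floor 6 mm thick, rim 8 mm wide and 26 mm high all round. Origin: centre of its underside; x points from the front row to the back, away from the robot. The three places of the front row lie about 45 mm to the robot's side of the middle (x = -45 mm), side by side 62 mm apart (y = -62, 0, 62 mm); the tall things stand there in any order
- mat: grey felt beading mat, fixed, lying flat: 240 mm (its x) by 150 mm (its y), 3 mm thick. Origin: centre of its underside. Empty at the start; the side area. It lies on one side of the tray, the scale on the other
- scale: white bench scale, fixed: square steel pan 130 by 130 mm whose flat top is 42 mm above the table, on a body 150 mm wide (its y) that runs from 70 mm behind the pan's middle to 125 mm before it (its -x, towards the robot), where the display and keys are, 34 mm high. Origin: on the table, straight below the middle of the pan
- dish: bystander: small white ceramic bowl, empty, 80 mm in diameter, 24 mm high, between the robot and the tray. Origin: centre of its underside
- ruler: bystander: steel ruler lying flat beyond the tray, 300 mm (its y) by 32 mm (its x) by 3 mm. Origin: centre of its underside
- pliers: bystander: small steel bead pliers with black grips lying flat beyond the tray, about 130 mm long along its x, 10 mm high. Origin: under the joint, 36 mm from the tip of the jaws
Mind the look-alikes: they are no part of the job. Leave any purple or yellow look-alike of the jar alone.

How it is judged:
By the outcome, as a careful person would: the job done as asked, in the order asked, and still so for the second after the job is handed in, with the robot touching nothing.
It also fails if it takes over 144 s, if anything falls off the work surface, if the arm or the gripper's body presses on something with over 40 N, if the wrist force passes 120 N, or if a joint passes its speed limit or range.

## Working session

There is one attempt and no reset: what is moved stays moved. The work goes in short steps, Python scripts to look and compute and a tool call to move; the robot and the scene stay as the last step left them, time stands still between calls to the robot, and variables do not carry over. Pictures are saved under pics/ and viewed, at most 14 in all, crops included, and the job is handed in when it is done.

Besides the shell and the picture viewer there is one more tool, called by a JSON object that holds its "method" and its "body". arm_command: Moves the arm, as the interface text tells. Its arguments: {"type":"object","properties":{"targets":{"type":"array","items":{"type":"array","items":{"type":"array","items":{"type":"number"}}}},"jaw":{"type":"number"},"newtons":{"type":"number"}},"required":["targets"]}

```bash
mkdir -p pics
cat > h.py <<'E'
import numpy as np,cv2
from cell import arm
from scipy.spatial.transform import Rotation as R
def rot(r):
    r=np.array(r,float)
    if r.shape==(3,3): return r
    if r.size==4: return R.from_quat(r).as_matrix()
    return R.from_rotvec(r).as_matrix()
def cloud(im):
    z=im["z_map"].astype(float);v,u=np.mgrid[:480,:640]
    p=np.stack([(u-im["cx"])/im["fx"]*z,(v-im["cy"])/im["fy"]*z,z],-1)
    w=p@rot(im["rotation"]).T+np.array(im["xyz"]); w[z==0]=np.nan
    return w
E
python3 - <<'E'
from h import *
s=arm.observe();print(s, arm.tip_reach)
for n in("top","scene"):
    im=arm.get_image(n);cv2.imwrite(f"pics/{n}.png",im["pixels"][...,::-1]);np.save(f"{n}_c.npy",cloud(im))
    print(n,im["xyz"],im["rotation"],im["fx"],im["cx"],im["cy"])
E
```

```text
{'clock': 0.0, 'joints': array([ 1.09540954,  0.43520566,  0.0249899 ,  1.57408388, -0.01160992,
        1.13398152, -0.07507953]), 'dq': array([-0.00130641, -0.0011114 , -0.00011051, -0.00056662,  0.00113525,
        0.00058501,  0.00065416]), 'joint_efforts': array([-1.70677442e-03, -6.67854953e+01,  9.84125398e-01, -3.14468014e+01,
       -6.03558705e-02,  4.30448726e-02,  2.30206979e-04]), 'position': array([ 0.22740557, -0.58165733,  0.24496101]), 'ee_rot': array([-3.08574748e+00, -5.81807839e-01,  6.56329803e-04]), 'force': array([0.83337437, 0.48146857, 0.00268698]), 'ft_torque': array([0.02386596, 0.07202841, 0.01792412]), 'gripper_force': 0.0, 'width': 0.9991731375366664} 0.019
top [0.45498223 0.00912051 1.14013975] [-2.16618999  2.18923729 -0.126713  ] 486.32828854751483 318.9889380484495 239.6846886051781
scene [ 0.87518739 -0.36599795  0.62517389] [-2.34020332 -0.83806367  0.29784556] 435.46592233368256 322.92194369666345 233.610004214817
```

View pics/top.png

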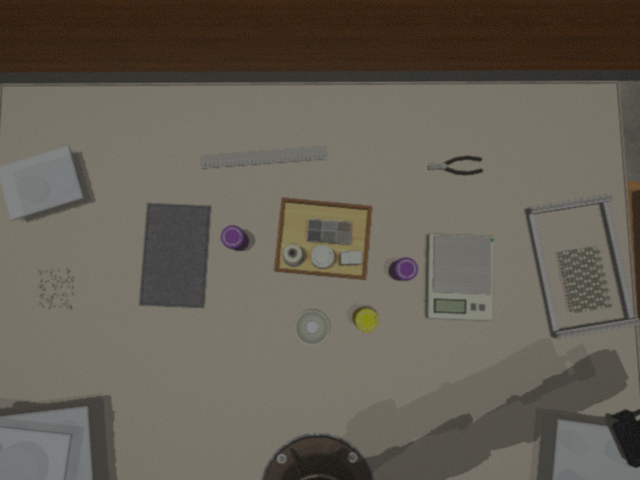

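View pics/scene.png

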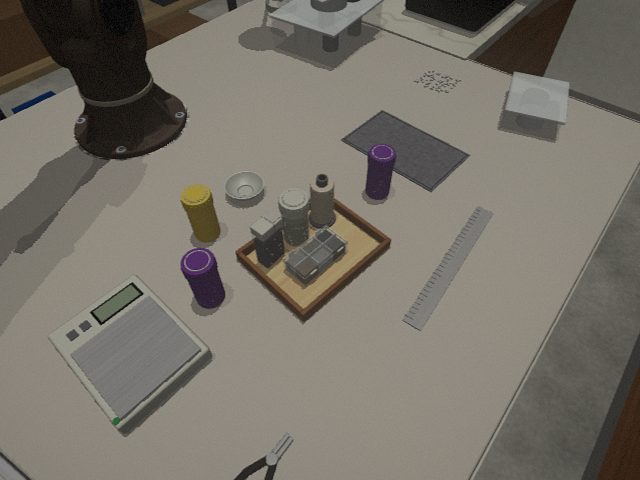

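The top view shows the spool (292,254), white-capped jar (323,256) and dispenser (350,258) in the tray, with the organiser (330,231) behind them. The mat is on the left (176,255) and the scale on the right (460,275). The jar candidates are the white cap at (323,256), purple at (234,237) and (404,268), and yellow at (366,319). Only the white-capped one stands in the tray's front row, so that is the jar. Next I'll confirm it in a crop and measure.

Run:
```python
from h import *
i=cv2.imread("pics/top.png");cv2.imwrite("pics/crop1.png",cv2.resize(i[190:290,265:385],None,fx=6,fy=6,interpolation=cv2.INTER_CUBIC))
c=np.load("top_c.npy")
def stat(n,u0,u1,v0,v1,z0,z1):
    p=c[v0:v1,u0:u1].reshape(-1,3);p=p[(p[:,2]>z0)&(p[:,2]<z1)]
    if len(p)<4: print(n,len(p));return
    (a,b),(w,h),ang=cv2.minAreaRect(p[:,:2].astype(np.float32))
    print(n,len(p),"min",p.min(0).round(3),"max",p.max(0).round(3),"mid",p.mean(0).round(4),"rect",np.round([a,b,w,h,ang],3))
stat("jar",305,338,238,274,.095,.13)
stat("spooltube",278,306,238,270,.104,.13)
stat("spoolthread",278,306,238,270,.09,.104)
stat("disp",338,366,246,272,.092,.12)
stat("org",300,358,212,250,.034,.055)
stat("tray",265,380,190,285,.018,.032)
stat("mat",130,218,196,315,.0015,.008)
stat("pan",422,500,228,325,.038,.05)
stat("scale",422,500,228,325,.028,.05)
stat("purpL",218,252,220,254,.09,.13)
stat("purpR",388,420,254,284,.09,.13)
stat("yel",350,382,304,334,.09,.13)
stat("dish",290,336,304,346,.012,.04)
print(c[231,330],c[255,176],c[265,460],c[180,330])
s=np.load("scene_c.npy")
for u,v in((293,198),(321,180),(265,226),(318,252),(140,355),(400,145)):print(u,v,s[v,u].round(4))
```

```text
jar 437 min [ 0.5   -0.038  0.095] max [0.549 0.011 0.114] mid [ 0.5242 -0.0128  0.1079] rect [ 5.2500e-01 -1.3000e-02  4.9000e-02  4.9000e-02  8.9885e+01]
spooltube 68 min [0.524 0.043 0.106] max [0.541 0.06  0.116] mid [0.5321 0.051  0.1122] rect [5.3200e-01 5.1000e-02 1.7000e-02 1.7000e-02 8.9625e+01]
spoolthread 233 min [0.512 0.031 0.09 ] max [0.553 0.072 0.103] mid [0.5314 0.0504 0.0974] rect [5.3200e-01 5.1000e-02 4.0000e-02 4.0000e-02 6.2699e+01]
disp 282 min [ 0.508 -0.099  0.096] max [ 0.534 -0.053  0.107] mid [ 0.5211 -0.0753  0.1016] rect [ 5.2100e-01 -7.6000e-02  4.6000e-02  2.6000e-02  8.9422e+01]
org 1048 min [ 0.557 -0.083  0.034] max [0.616 0.022 0.048] mid [ 0.5858 -0.0307  0.0414] rect [ 5.8600e-01 -3.1000e-02  1.0400e-01  5.4000e-02  8.5473e+01]
tray 1223 min [ 0.475 -0.132  0.018] max [0.668 0.094 0.031] mid [ 0.5709 -0.0191  0.0252] rect [ 5.7200e-01 -1.8000e-02  2.1200e-01  1.7300e-01  8.3899e+01]
mat 5859 min [0.399 0.228 0.002] max [0.677 0.434 0.008] mid [0.5374 0.329  0.0036] rect [0.538 0.331 0.279 0.205 0.3  ]
pan 3073 min [ 0.384 -0.403  0.038] max [ 0.5
[... 489 characters left out ...]
9200e-01  4.8000e-02  4.9000e-02  8.7351e+01]
yel 454 min [ 0.364 -0.13   0.09 ] max [ 0.413 -0.081  0.107] mid [ 0.3885 -0.1053  0.1017] rect [ 3.8800e-01 -1.0500e-01  4.9000e-02  4.8000e-02  8.9472e+01]
dish 549 min [ 0.33  -0.028  0.012] max [0.406 0.049 0.029] mid [0.3666 0.0102 0.0189] rect [3.6800e-01 1.1000e-02 7.7000e-02 7.7000e-02 8.9109e+01]
[ 0.58499664 -0.03476696  0.03937253] [0.53634721 0.32378961 0.00320423] [ 0.50429744 -0.32897513  0.04077233] [ 0.71241265 -0.03804798 -0.0009769 ]
293 198 [ 0.5239 -0.0168  0.1081]
321 180 [0.5358 0.0407 0.1131]
265 226 [ 0.5257 -0.085   0.1011]
318 252 [ 0.5937 -0.0376  0.0414]
140 355 [ 0.5167 -0.3351  0.0434]
400 145 [0.5279 0.3213 0.0044]
```

View pics/crop1.png

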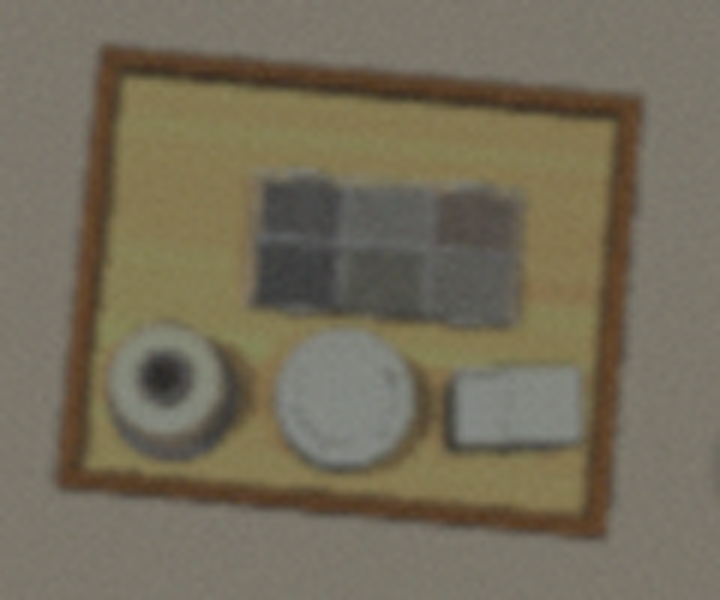

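The tray measures centre (0.572,-0.018), yaw -6°. The row positions match the specification: jar (0.524,-0.013), spool (0.532,0.051), dispenser (0.521,-0.076). The crop confirms the plain white ribbed cap at the middle place is the jar. I'll turn the tool first so that tool x = world y and tool y = world x.

{"method": "arm_command", "body": {"targets": [[[0,0,0,0,0,-0.171],[0,0,0,0,0,-0.171],[0,0,0,0,0,-0.171],[0,0,0,0,0,-0.171],[0,0,0,0,0,-0.171],[0,0,0,0,0,-0.171],[0,0,0,0,0,-0.171],[0,0,0,0,0,0]]], "jaw": 0.075, "newtons": 15}}

```text
clock: 1.1
position: [0.2273, -0.5819, 0.2453]
ee_rot: [-2.224, -2.218, -0.001]
force: [0.3, 0.2, 0.2]
width: 0.814
gripper_force: 0.0
```

{"method": "arm_command", "body": {"targets": [[[0.052,0.027,0,0,0,0],[0.052,0.027,0,0,0,0],[0.052,0.027,0,0,0,0],[0.052,0.027,0,0,0,0],[0.052,0.027,0,0,0,0],[0.052,0.027,0,0,0,0],[0.052,0.027,0,0,0,0],[0.052,0.027,0,0,0,0],[0.052,0.027,0,0,0,0],[0.052,0.027,0,0,0,0]]]}}

```text
clock: 2.35
position: [0.4988, -0.0608, 0.2458]
ee_rot: [2.228, 2.214, 0.0]
force: [1.3, -1.6, 0.0]
width: 0.818
gripper_force: 0.0
```

{"method": "arm_command", "body": {"targets": [[[0.05,0.027,0,0,0,0],[0,0,0,0,0,0],[0,0,0,0,0,0]]]}}

```text
clock: 2.72
position: [0.5249, -0.0128, 0.2453]
ee_rot: [-2.225, -2.217, 0.002]
force: [-0.6, -0.4, -0.5]
width: 0.817
gripper_force: 0.0
```

{"method": "arm_command", "body": {"targets": [[[0,0,0.04,0,0,0],[0,0,0.04,0,0,0],[0,0,0.04,0,0,0],[0,0,0.029,0,0,0],[0,0,0,0,0,0]]]}}

```text
clock: 3.35
position: [0.5233, -0.0145, 0.0951]
ee_rot: [-2.225, -2.214, 0.006]
force: [0.8, 0.4, -0.1]
width: 0.818
gripper_force: 0.0
```

{"method": "arm_command", "body": {"targets": [[[0,0,0,0,0,0],[0,0,0,0,0,0],[0,0,0,0,0,0],[0,0,0,0,0,0],[0,0,0,0,0,0]]], "jaw": 0.03, "newtons": 15}}

```text
clock: 3.98
position: [0.5256, -0.0124, 0.0976]
ee_rot: [2.222, 2.219, 0.001]
force: [-2.3, 0.0, 7.2]
width: 0.542
gripper_force: 15.0
```

{"method": "arm_command", "body": {"targets": [[[0,0,-0.02,0,0,0],[0,0,-0.04,0,0,0],[0,0,-0.04,0,0,0],[0,0,-0.04,0,0,0],[0,0,0,0,0,0]]]}}

```text
clock: 4.6
position: [0.5269, -0.012, 0.2397]
ee_rot: [2.22, 2.217, 0.006]
force: [0.5, -0.4, -2.6]
width: 0.543
gripper_force: 15.0
```

{"method": "arm_command", "body": {"targets": [[[0.025,-0.005,0,0,0,0],[0.04,-0.01,0,0,0,0],[0.045,-0.01,0,0,0,0],[0.045,-0.01,0,0,0,0],[0.045,-0.01,0,0,0,0],[0.045,-0.01,0,0,0,0],[0.043,-0.01,0,0,0,0],[0.025,-0.005,0,0,0,0],[0,0,0,0,0,0],[0,0,0,0,0,0]]]}}

```text
clock: 5.85
position: [0.4555, 0.2995, 0.2357]
ee_rot: [2.223, 2.22, -0.003]
force: [-0.2, -0.5, -1.7]
width: 0.543
gripper_force: 15.0
```

{"method": "arm_command", "body": {"targets": [[[0,0,0.04,0,0,0],[0,0,0.04,0,0,0],[0,0,0.035,0,0,0],[0,0,0.016,0,0,0],[0,0,0.01,0,0,0],[0,0,0,0,0,0],[0,0,0,0,0,0]]]}}

```text
clock: 6.72
position: [0.4562, 0.3011, 0.0967]
ee_rot: [2.223, 2.22, 0.003]
force: [0.2, -0.3, -2.0]
width: 0.545
gripper_force: 15.0
```

Run:
```python
from h import *
s=arm.observe();print(s["position"],s["force"])
im=arm.get_image("scene");c=cloud(im)
cv2.imwrite("pics/s2.png",cv2.resize(im["pixels"][60:260,200:480,::-1],None,fx=2.5,fy=2.5))
```

```text
[0.45617075 0.30105554 0.09671692] [ 0.23695043 -0.31829958 -1.97573751]
```

View pics/s2.png

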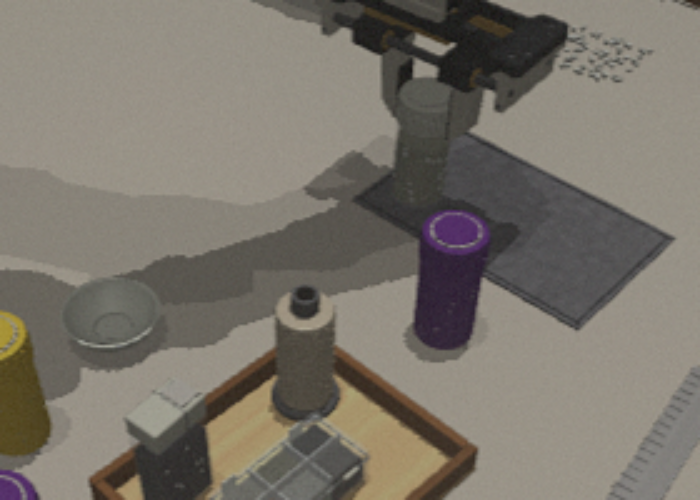

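The jar hangs just above the mat near its robot-side corner, around (418,195) in the crop, and is inside the edges. I'll lower it until it touches.

{"method": "arm_command", "body": {"targets": [[[0,0,0.002,0,0,0],[0,0,0,0,0,0],[0,0,0,0,0,0]]]}}

```text
clock: 7.15
position: [0.4558, 0.3012, 0.0944]
ee_rot: [2.222, 2.22, 0.002]
force: [-1.4, -0.7, 6.1]
width: 0.537
gripper_force: 15.0
```

{"method": "arm_command", "body": {"targets": [[[0,0,0,0,0,0],[0,0,0,0,0,0]]]}}

```text
clock: 7.4
position: [0.4559, 0.3011, 0.0944]
ee_rot: [2.222, 2.22, 0.002]
force: [-1.3, -0.3, 5.7]
width: 0.539
gripper_force: 15.0
```

{"method": "arm_command", "body": {"targets": [[[0,0,0,0,0,0],[0,0,0,0,0,0],[0,0,0,0,0,0],[0,0,-0.02,0,0,0],[0,0,-0.05,0,0,0],[0,0,-0.05,0,0,0],[0,0,-0.03,0,0,0],[0,0,0,0,0,0]]], "jaw": 0.075}}

```text
clock: 8.4
position: [0.4565, 0.3016, 0.2461]
ee_rot: [2.222, 2.219, 0.007]
force: [0.0, 0.1, -0.8]
width: 0.813
gripper_force: 0.0
```

{"method": "arm_command", "body": {"targets": [[[-0.04,0.012,0,0,0,0],[-0.05,0.016,0,0,0,0],[-0.05,0.016,0,0,0,0],[-0.05,0.016,0,0,0,0],[-0.04,0.01,0,0,0,0],[-0.02,0.006,0,0,0,0],[0,0,0,0,0,0],[0,0,0,0,0,0]]]}}

```text
clock: 9.4
position: [0.5307, 0.0517, 0.2431]
ee_rot: [-2.22, -2.221, 0.001]
force: [-0.9, -0.3, -0.5]
width: 0.818
gripper_force: 0.0
```

{"method": "arm_command", "body": {"targets": [[[0,0,0.045,0,0,0],[0,0,0.045,0,0,0],[0,0,0.045,0,0,0],[0,0,0.022,0,0,0],[0,0,0,0,0,0]]]}}

```text
clock: 10.02
position: [0.5297, 0.052, 0.0853]
ee_rot: [-2.218, -2.221, 0.004]
force: [-0.7, 0.7, 0.9]
width: 0.819
gripper_force: 0.0
```

{"method": "arm_command", "body": {"targets": [[[0,0,0,0,0,0],[0,0,0,0,0,0],[0,0,0,0,0,0],[0,0,0,0,0,0],[0,0,0,0,0,0],[0,0,0,0,0,0]]], "jaw": 0.03}}

```text
clock: 10.78
position: [0.5316, 0.0506, 0.0871]
ee_rot: [2.222, 2.22, 0.001]
force: [-1.5, -0.1, 7.0]
width: 0.459
gripper_force: 15.0
```

{"method": "arm_command", "body": {"targets": [[[0,0,-0.02,0,0,0],[0,0,-0.04,0,0,0],[0,0,-0.04,0,0,0],[0,0,-0.04,0,0,0],[0,0,0,0,0,0]]]}}

```text
clock: 11.4
position: [0.5328, 0.0511, 0.2295]
ee_rot: [2.221, 2.218, 0.006]
force: [0.6, 0.2, -2.4]
width: 0.456
gripper_force: 15.0
```

{"method": "arm_command", "body": {"targets": [[[0.025,0.001,0,0,0,0],[0.04,0.001,0,0,0,0],[0.045,0.001,0,0,0,0],[0.045,0.001,0,0,0,0],[0.045,0.001,0,0,0,0],[0.045,0.001,0,0,0,0],[0.04,0.001,0,0,0,0],[0.024,0.001,0,0,0,0],[0,0,0,0,0,0],[0,0,0,0,0,0]]]}}

```text
clock: 12.65
position: [0.5396, 0.3583, 0.2254]
ee_rot: [2.223, 2.219, -0.004]
force: [-0.0, -0.8, -1.9]
width: 0.45
gripper_force: 15.0
```

{"method": "arm_command", "body": {"targets": [[[0,0,0.04,0,0,0],[0,0,0.04,0,0,0],[0,0,0.035,0,0,0],[0,0,0.016,0,0,0],[0,0,0.008,0,0,0],[0,0,0.001,0,0,0],[0,0,0,0,0,0]]]}}

```text
clock: 13.52
position: [0.5402, 0.3601, 0.0879]
ee_rot: [2.223, 2.22, 0.003]
force: [0.1, 0.4, -0.4]
width: 0.455
gripper_force: 15.0
```

{"method": "arm_command", "body": {"targets": [[[0,0,0.003,0,0,0],[0,0,0,0,0,0],[0,0,0,0,0,0]]]}}

```text
clock: 13.9
position: [0.54, 0.3599, 0.0842]
ee_rot: [2.222, 2.22, 0.002]
force: [0.9, 0.6, 2.2]
width: 0.454
gripper_force: 15.0
```

{"method": "arm_command", "body": {"targets": [[[0,0,0,0,0,0],[0,0,0,0,0,0],[0,0,0,0,0,0],[0,0,-0.02,0,0,0],[0,0,-0.05,0,0,0],[0,0,-0.05,0,0,0],[0,0,-0.03,0,0,0],[0,0,0,0,0,0]]], "jaw": 0.06}}

```text
clock: 14.9
position: [0.5405, 0.361, 0.2383]
ee_rot: [2.222, 2.22, 0.01]
force: [-0.2, -0.2, -0.4]
width: 0.652
gripper_force: 0.0
```

{"method": "arm_command", "body": {"targets": [[[-0.04,-0.002,0,0,0,0],[-0.055,-0.002,0,0,0,0],[-0.055,-0.002,0,0,0,0],[-0.055,-0.002,0,0,0,0],[-0.055,-0.002,0,0,0,0],[-0.055,-0.003,0,0,0,0],[-0.055,-0.003,0,0,0,0],[-0.045,-0.003,0,0,0,0],[-0.021,0,0,0,0,0],[0,0,0,0,0,0]]]}}

```text
clock: 16.15
position: [0.5196, -0.0783, 0.2335]
ee_rot: [-2.226, -2.216, 0.001]
force: [0.6, 0.8, -0.3]
width: 0.651
gripper_force: 0.0
```

Run:
```python
from h import *
s=arm.observe();print(s["position"])
im=arm.get_image("wrist");print(im["T_tool_cam"],im["fx"],im["cx"],im["cy"])
cv2.imwrite("pics/w1.png",im["pixels"][...,::-1])
```

```text
[ 0.51964073 -0.07826232  0.23351476]
[[ 2.08820279e-05 -9.63862789e-01 -2.66399181e-01  7.13561645e-02]
 [ 9.99999988e-01 -2.08629795e-05  1.53870883e-04  1.03238928e-03]
 [-1.53868299e-04 -2.66399181e-01  9.63862777e-01 -1.38813204e-01]
 [ 0.00000000e+00  0.00000000e+00  0.00000000e+00  1.00000000e+00]] 371.64829954431775 311.10636717073277 242.22925809591942
```

View pics/w1.png

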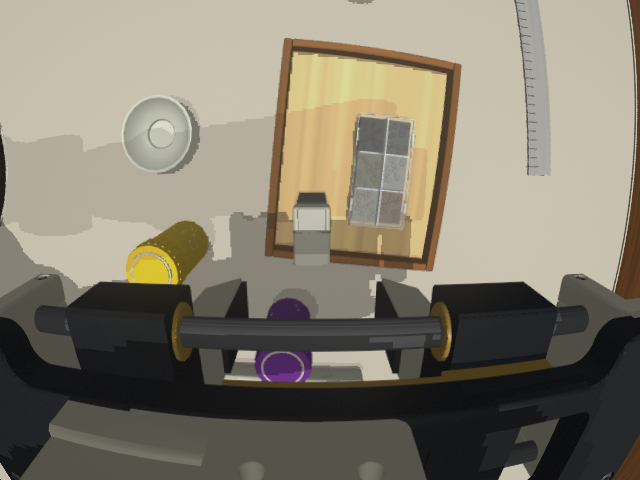

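The wrist view shows the dispenser lid at (312,220), centred between the fingers and square to them. I'll descend and grip.

{"method": "arm_command", "body": {"targets": [[[0,0,0.045,0,0,0],[0,0,0.045,0,0,0],[0,0,0.04,0,0,0],[0,0,0.019,0,0,0],[0,0,0,0,0,0]]]}}

```text
clock: 16.82
position: [0.5192, -0.0744, 0.0836]
ee_rot: [-2.218, -2.221, 0.002]
force: [0.1, 0.1, -0.1]
width: 0.655
gripper_force: 0.0
```

{"method": "arm_command", "body": {"targets": [[[0,0,0,0,0,0],[0,0,0,0,0,0],[0,0,0,0,0,0],[0,0,0,0,0,0],[0,0,0,0,0,0],[0,0,0,0,0,0]]], "jaw": 0.015}}

```text
clock: 17.58
position: [0.5204, -0.0765, 0.0852]
ee_rot: [2.222, 2.22, 0.0]
force: [-1.3, -0.9, 6.3]
width: 0.303
gripper_force: 15.0
```

{"method": "arm_command", "body": {"targets": [[[0,0,-0.02,0,0,0],[0,0,-0.04,0,0,0],[0,0,-0.04,0,0,0],[0,0,-0.04,0,0,0],[0,0,0,0,0,0]]]}}

```text
clock: 18.2
position: [0.5218, -0.0763, 0.2275]
ee_rot: [2.22, 2.217, 0.005]
force: [0.6, -0.8, -2.4]
width: 0.302
gripper_force: 15.0
```

{"method": "arm_command", "body": {"targets": [[[0.025,0.007,0,0,0,0],[0.043,0.012,0,0,0,0],[0.05,0.013,0,0,0,0],[0.05,0.013,0,0,0,0],[0.05,0.013,0,0,0,0],[0.05,0.013,0,0,0,0],[0.05,0.012,0,0,0,0],[0.04,0.01,0,0,0,0],[0.023,0.006,0,0,0,0],[0,0,0,0,0,0]]]}}

```text
clock: 19.45
position: [0.6184, 0.3067, 0.2226]
ee_rot: [-2.218, -2.222, 0.003]
force: [0.8, -0.7, -0.7]
width: 0.304
gripper_force: 15.0
```

{"method": "arm_command", "body": {"targets": [[[0,0,0,0,0,0],[0,0,0.04,0,0,0],[0,0,0.04,0,0,0],[0,0,0.035,0,0,0],[0,0,0.016,0,0,0],[0,0,0.008,0,0,0],[0,0,0.001,0,0,0],[0,0,0,0,0,0],[0,0,0,0,0,0]]]}}

```text
clock: 20.58
position: [0.6201, 0.3048, 0.0858]
ee_rot: [2.222, 2.22, 0.002]
force: [0.7, 0.4, -1.1]
width: 0.304
gripper_force: 15.0
```

{"method": "arm_command", "body": {"targets": [[[0,0,0.003,0,0,0],[0,0,0,0,0,0],[0,0,0,0,0,0]]]}}

```text
clock: 20.95
position: [0.62, 0.3048, 0.0822]
ee_rot: [2.222, 2.22, 0.002]
force: [-0.1, -0.7, 3.5]
width: 0.305
gripper_force: 15.0
```

{"method": "arm_command", "body": {"targets": [[[0,0,0,0,0,0],[0,0,0,0,0,0],[0,0,0,0,0,0],[0,0,-0.02,0,0,0],[0,0,-0.05,0,0,0],[0,0,-0.05,0,0,0],[0,0,-0.03,0,0,0],[0,0,0,0,0,0]]], "jaw": 0.06}}

```text
clock: 21.95
position: [0.6207, 0.3058, 0.2365]
ee_rot: [2.221, 2.219, 0.01]
force: [-0.2, 0.3, -0.7]
width: 0.655
gripper_force: 0.0
```

{"method": "arm_command", "body": {"targets": [[[-0.03,-0.002,0,0,0,0],[-0.05,-0.005,0,0,0,0],[-0.05,-0.005,0,0,0,0],[-0.05,-0.005,0,0,0,0],[-0.05,-0.005,0,0,0,0],[-0.05,-0.005,0,0,0,0],[-0.036,-0.005,0,0,0,0],[-0.02,-0.002,0,0,0,0],[0,0,0,0,0,0.08],[0,0,0,0,0,0]]], "jaw": 0.075}}

```text
clock: 23.2
position: [0.5852, -0.0306, 0.2318]
ee_rot: [-2.308, -2.131, -0.001]
force: [-1.7, 0.6, 0.5]
width: 0.814
gripper_force: 0.0
```

{"method": "arm_command", "body": {"targets": [[[0,0,0,0,0,0],[0,0,0,0,0,0]]]}}

```text
clock: 23.45
position: [0.5852, -0.0307, 0.2317]
ee_rot: [-2.307, -2.132, -0.0]
force: [-0.0, 0.1, -0.3]
width: 0.816
gripper_force: 0.0
```

Run:
```python
from h import *
s=arm.observe();print(s["position"],s["ee_rot"])
im=arm.get_image("wrist");z=im["z_map"].astype(float)
cv2.imwrite("pics/w2.png",im["pixels"][...,::-1])
v,u=np.mgrid[:480,:640];x=(u-im["cx"])/im["fx"];y=(v-im["cy"])/im["fy"];r=np.hypot(x,y)+1e-9;t=np.tan(r)/r
p=np.stack([x*t*z,y*t*z,z],-1);T=np.array(im["T_tool_cam"])
p=p@T[:3,:3].T+T[:3,3]
w=p@rot(s["ee_rot"]).T+s["position"]; w[(z==0)|(r>1.4)]=np.nan
q=w.reshape(-1,3)
m=(abs(q[:,0]-.586)<.05)&(abs(q[:,1]+.031)<.07)&(q[:,2]>.032)&(q[:,2]<.06)
q=q[m];print(len(q),q.min(0),q.max(0),cv2.minAreaRect(q[:,:2].astype(np.float32)))
```

```text
[ 0.58524632 -0.03074775  0.23169235] [-2.30728042e+00 -2.13184550e+00 -1.55648892e-04]
6384 [ 0.55554113 -0.08649869  0.03217818] [0.61634094 0.0208749  0.04439182] ((0.5860874652862549, -0.033228833228349686), (0.10443147271871567, 0.05488137900829315), 85.32337188720703)
```

View pics/w2.png

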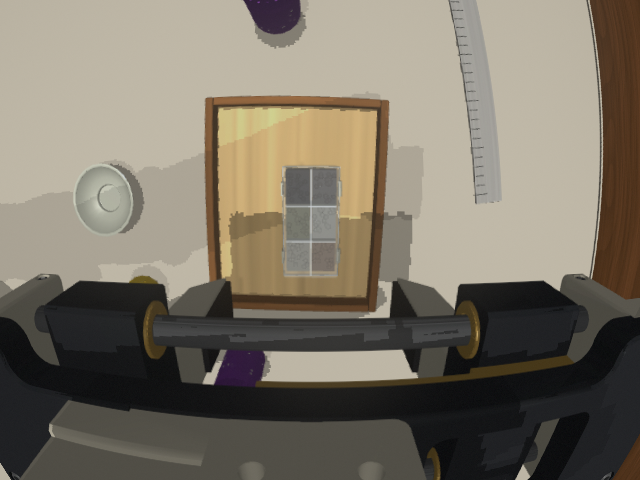

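The organiser at (312,220) is centred and square, at (0.586,-0.032). The tray is otherwise empty, so I'll descend.

{"method": "arm_command", "body": {"targets": [[[-0.001,0.001,0.045,0,0,0],[0,0,0.045,0,0,0],[0,0,0.045,0,0,0],[0,0,0.045,0,0,0],[0,0,0.019,0,0,0],[0,0,0,0,0,0]]]}}

```text
clock: 24.25
position: [0.5857, -0.0323, 0.0321]
ee_rot: [-2.308, -2.129, 0.002]
force: [-0.2, 1.4, 0.7]
width: 0.821
gripper_force: 0.0
```

{"method": "arm_command", "body": {"targets": [[[0,0,0,0,0,0],[0,0,0,0,0,0],[0,0,0,0,0,0],[0,0,0,0,0,0],[0,0,0,0,0,0]]], "jaw": 0.035, "newtons": 20}}

```text
clock: 24.88
position: [0.5866, -0.0326, 0.0339]
ee_rot: [2.309, 2.129, 0.001]
force: [-2.3, -0.3, 7.7]
width: 0.562
gripper_force: 20.0
```

{"method": "arm_command", "body": {"targets": [[[0,0,-0.01,0,0,0],[0,0,-0.04,0,0,0],[0,0,-0.045,0,0,0],[0,0,-0.045,0,0,0],[0,0,-0.02,0,0,0],[0,0,0,0,0,0],[0,0,0,0,0,0]]]}}

```text
clock: 25.75
position: [0.5854, -0.0328, 0.1918]
ee_rot: [-2.309, -2.129, 0.002]
force: [-0.2, 0.4, -2.3]
width: 0.562
gripper_force: 20.0
```

{"method": "arm_command", "body": {"targets": [[[-0.025,-0.004,0,0,0,0],[-0.04,-0.007,0,0,0,0],[-0.045,-0.008,0,0,0,0],[-0.045,-0.009,0,0,0,0],[-0.045,-0.009,0,0,0,0],[-0.045,-0.009,0,0,0,0],[-0.038,-0.006,0,0,0,0],[-0.02,-0.004,0,0,0,0],[0,0,0,0,0,0],[0,0,0,0,0,0]]]}}

```text
clock: 27.0
position: [0.5064, -0.3279, 0.1924]
ee_rot: [-2.306, -2.131, -0.002]
force: [-0.1, 0.3, -0.1]
width: 0.564
gripper_force: 20.0
```

Run:
```python
from h import *
s=arm.observe();print(s["position"],s["ee_rot"],s["force"])
im=arm.get_image("scene");cv2.imwrite("pics/s3.png",im["pixels"][...,::-1])
```

```text
[ 0.50644083 -0.3279115   0.19240928] [-2.30648246e+00 -2.13138913e+00 -1.58820590e-03] [-0.09556191  0.32045583 -0.09441854]
```

View pics/s3.png

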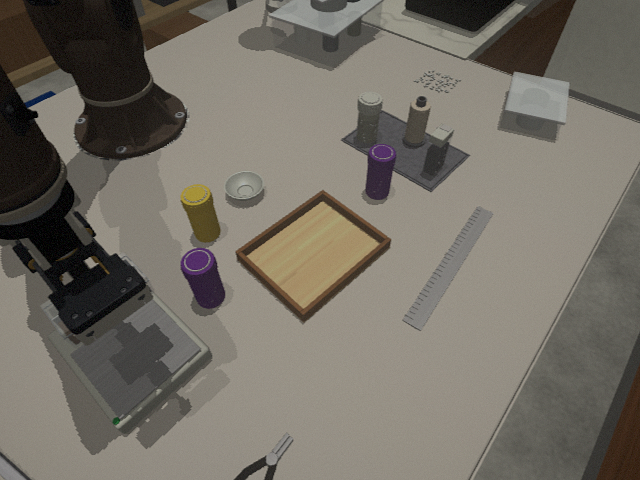

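The three tall things stand upright on the mat at (369,118), (417,120) and (438,150), the box hangs above the pan, and the tray is empty. I'll lower onto the pan.

{"method": "arm_command", "body": {"targets": [[[-0.003,0,0.03,0,0,0],[0,0,0.04,0,0,0],[0,0,0.03,0,0,0],[0,0,0.013,0,0,0],[0,0,0.006,0,0,0],[0,0,0,0,0,0],[0,0,0,0,0,0]]]}}

```text
clock: 27.92
position: [0.5062, -0.3333, 0.0748]
ee_rot: [2.308, 2.128, 0.001]
force: [-1.0, -0.8, -1.9]
width: 0.561
gripper_force: 20.0
```

{"method": "arm_command", "body": {"targets": [[[0,0,0.002,0,0,0],[0,0,0,0,0,0],[0,0,0,0,0,0]]]}}

```text
clock: 28.3
position: [0.5056, -0.3331, 0.0719]
ee_rot: [2.31, 2.129, 0.0]
force: [-0.3, 0.1, -1.6]
width: 0.566
gripper_force: 20.0
```

{"method": "arm_command", "body": {"targets": [[[0.002,0,0.002,0,0,0],[0,0,0,0,0,0],[0,0,0,0,0,0]]]}}

```text
clock: 28.68
position: [0.5058, -0.3312, 0.0699]
ee_rot: [2.309, 2.129, -0.0]
force: [0.1, -1.6, 0.9]
width: 0.566
gripper_force: 20.0
```

{"method": "arm_command", "body": {"targets": [[[0,0,0.0005,0,0,0],[0,0,0,0,0,0],[0,0,0,0,0,0],[0,0,0,0,0,0],[0,0,-0.02,0,0,0],[0,0,-0.05,0,0,0],[0,0,-0.05,0,0,0],[0,0,-0.045,0,0,0],[0,0,0,0,0,-0.08],[0,0,0,0,0,0]]], "jaw": 0.075}}

```text
clock: 29.92
position: [0.5056, -0.3311, 0.2345]
ee_rot: [2.223, 2.219, 0.0]
force: [-1.2, -0.3, -0.2]
width: 0.814
gripper_force: 0.0
```

{"method": "arm_command", "body": {"targets": [[[0.04,0.007,0,0,0,0],[0.056,0.01,0,0,0,0],[0.056,0.01,0,0,0,0],[0.056,0.01,0,0,0,0],[0.056,0.01,0,0,0,0],[0.056,0.01,0,0,0,0],[0.056,0.01,0,0,0,0],[0.056,0.01,0,0,0,0],[0.056,0.01,0,0,0,0],[0.056,0.01,0,0,0,0]]]}}

```text
clock: 31.18
position: [0.6031, 0.2143, 0.2331]
ee_rot: [-2.225, -2.217, 0.003]
force: [1.1, -0.0, 0.6]
width: 0.818
gripper_force: 0.0
```

{"method": "arm_command", "body": {"targets": [[[0.056,0.01,0,0,0,0],[0.036,0.007,0,0,0,0],[0,0,0,0,0,0],[0,0,0,0,0,0]]], "jaw": 0.06}}

```text
clock: 31.68
position: [0.6202, 0.304, 0.2331]
ee_rot: [2.224, 2.219, -0.003]
force: [0.2, 0.3, 0.1]
width: 0.655
gripper_force: 0.0
```

Run:
```python
from h import *
s=arm.observe();print(s["position"],s["ee_rot"],s["force"])
im=arm.get_image("top");c=cloud(im)
def st(n,u0,u1,v0,v1,z0,z1):
    p=c[v0:v1,u0:u1].reshape(-1,3);p=p[(p[:,2]>z0)&(p[:,2]<z1)]
    if len(p)>3:print(n,len(p),p[:,2].max(),cv2.minAreaRect(p[:,:2].astype(np.float32)))
st("org",422,500,228,325,.066,.095)
st("scale",422,500,228,325,.028,.05)
i=im["pixels"][...,::-1];cv2.imwrite("pics/t2.png",cv2.resize(i[190:340,120:520],None,fx=2,fy=2))
```

```text
[0.6202241  0.30396682 0.23313394] [ 2.22391301  2.21872737 -0.00310242] [0.20023851 0.3149776  0.12881667]
org 1158 0.08300008489753985 ((0.5082187652587891, -0.32948940992355347), (0.10494950413703918, 0.05523603782057762), 85.37630462646484)
scale 4332 0.049761903103531235 ((0.4792959690093994, -0.3303476870059967), (0.15068526566028595, 0.19492372870445251), 87.13361358642578)
```

View pics/t2.png

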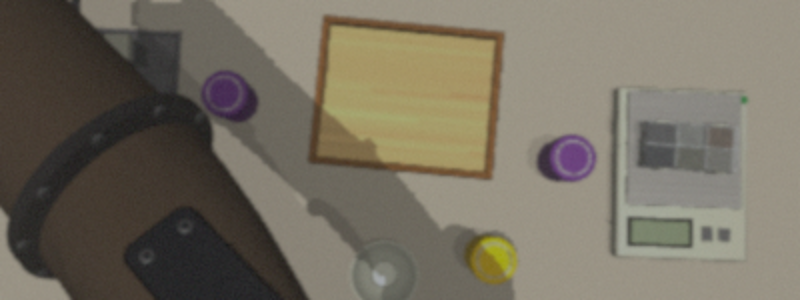

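The box lies flat at the middle of the pan (685,147), within about 2 mm of centre. Now the dispenser goes back.

{"method": "arm_command", "body": {"targets": [[[0.001,0,0.045,0,0,0],[0,0,0.045,0,0,0],[0,0,0.04,0,0,0],[0,0,0.02,0,0,0],[0,0,0,0,0,0],[0,0,0,0,0,0]]]}}

```text
clock: 32.48
position: [0.6213, 0.3063, 0.086]
ee_rot: [2.223, 2.219, 0.004]
force: [0.6, 0.4, -0.5]
width: 0.652
gripper_force: 0.0
```

{"method": "arm_command", "body": {"targets": [[[0,0,0,0,0,0],[0,0,0,0,0,0],[0,0,0,0,0,0],[0,0,0,0,0,0],[0,0,0,0,0,0],[0,0,0,0,0,0]]], "jaw": 0.015, "newtons": 15}}

```text
clock: 33.22
position: [0.6205, 0.3059, 0.0844]
ee_rot: [2.223, 2.22, 0.0]
force: [-0.8, -0.6, 2.7]
width: 0.303
gripper_force: 15.0
```

{"method": "arm_command", "body": {"targets": [[[0,0,-0.02,0,0,0],[0,0,-0.04,0,0,0],[0,0,-0.04,0,0,0],[0,0,-0.04,0,0,0],[0,0,0,0,0,0]]]}}

```text
clock: 33.85
position: [0.6217, 0.3074, 0.2294]
ee_rot: [2.222, 2.219, 0.011]
force: [0.7, 0.1, -1.1]
width: 0.309
gripper_force: 15.0
```

{"method": "arm_command", "body": {"targets": [[[-0.025,-0.007,0,0,0,0],[-0.043,-0.012,0,0,0,0],[-0.05,-0.013,0,0,0,0],[-0.05,-0.013,0,0,0,0],[-0.05,-0.013,0,0,0,0],[-0.05,-0.013,0,0,0,0],[-0.05,-0.012,0,0,0,0],[-0.04,-0.01,0,0,0,0],[-0.023,-0.006,0,0,0,0],[0,0,0,0,0,0]]]}}

```text
clock: 35.1
position: [0.52, -0.0774, 0.224]
ee_rot: [-2.227, -2.216, 0.002]
force: [-0.3, 0.2, -1.2]
width: 0.306
gripper_force: 15.0
```

{"method": "arm_command", "body": {"targets": [[[0,0,0,0,0,0],[0,0,0.04,0,0,0],[0,0,0.04,0,0,0],[0,0,0.03,0,0,0],[0,0,0.016,0,0,0],[0,0,0,0,0,0],[0,0,0,0,0,0]]]}}

```text
clock: 35.98
position: [0.5219, -0.0746, 0.0993]
ee_rot: [2.221, 2.22, 0.002]
force: [1.1, 0.6, 0.6]
width: 0.306
gripper_force: 15.0
```

{"method": "arm_command", "body": {"targets": [[[-0.001,-0.001,0.006,0,0,0],[0,0,0.004,0,0,0],[0,0,0,0,0,0],[0,0,0,0,0,0]]]}}

```text
clock: 36.48
position: [0.52, -0.076, 0.0883]
ee_rot: [2.223, 2.22, 0.0]
force: [-0.7, 0.1, -0.6]
width: 0.304
gripper_force: 15.0
```

{"method": "arm_command", "body": {"targets": [[[0,0,0.002,0,0,0],[0,0,0,0,0,0],[0,0,0,0,0,0]]]}}

```text
clock: 36.85
position: [0.5202, -0.076, 0.0869]
ee_rot: [2.222, 2.22, 0.0]
force: [-2.7, 0.2, 7.9]
width: 0.304
gripper_force: 15.0
```

{"method": "arm_command", "body": {"targets": [[[0,0,0,0,0,0],[0,0,0,0,0,0],[0,0,0,0,0,0],[0,0,-0.02,0,0,0],[0,0,-0.05,0,0,0],[0,0,-0.05,0,0,0],[0,0,-0.03,0,0,0],[0,0,0,0,0,0]]], "jaw": 0.06}}

```text
clock: 37.85
position: [0.5213, -0.076, 0.2385]
ee_rot: [2.22, 2.217, 0.004]
force: [-0.7, -0.1, 0.0]
width: 0.652
gripper_force: 0.0
```

{"method": "arm_command", "body": {"targets": [[[0.04,0.002,0,0,0,0],[0.055,0.002,0,0,0,0],[0.055,0.002,0,0,0,0],[0.055,0.002,0,0,0,0],[0.055,0.003,0,0,0,0],[0.055,0.003,0,0,0,0],[0.055,0.003,0,0,0,0],[0.045,0.003,0,0,0,0],[0.021,0,0,0,0,0],[0,0,0,0,0,0]]], "jaw": 0.072}}

```text
clock: 39.1
position: [0.5395, 0.361, 0.2349]
ee_rot: [-2.219, -2.222, 0.003]
force: [-0.8, 0.2, -0.4]
width: 0.783
gripper_force: 0.0
```

{"method": "arm_command", "body": {"targets": [[[0,0,0.045,0,0,0],[0,0,0.045,0,0,0],[0,0,0.035,0,0,0],[0,0,0.025,0,0,0],[0,0,0,0,0,0],[0,0,0,0,0,0]]]}}

```text
clock: 39.85
position: [0.5413, 0.3592, 0.0872]
ee_rot: [2.224, 2.218, 0.001]
force: [-0.2, -0.1, 0.9]
width: 0.782
gripper_force: 0.0
```

{"method": "arm_command", "body": {"targets": [[[0.001,-0.001,0.002,0,0,0],[0,0,0,0,0,0]]]}}

```text
clock: 40.1
position: [0.5396, 0.3612, 0.085]
ee_rot: [2.222, 2.22, 0.002]
force: [-0.2, 0.6, -0.5]
width: 0.786
gripper_force: 0.0
```

{"method": "arm_command", "body": {"targets": [[[0,0,0,0,0,0],[0,0,0,0,0,0],[0,0,0,0,0,0],[0,0,0,0,0,0],[0,0,0,0,0,0],[0,0,0,0,0,0]]], "jaw": 0.03}}

```text
clock: 40.85
position: [0.5395, 0.3609, 0.0842]
ee_rot: [2.223, 2.22, 0.0]
force: [0.6, -0.8, -0.4]
width: 0.458
gripper_force: 15.0
```

{"method": "arm_command", "body": {"targets": [[[0,0,-0.02,0,0,0],[0,0,-0.04,0,0,0],[0,0,-0.04,0,0,0],[0,0,-0.04,0,0,0],[0,0,0,0,0,0]]]}}

```text
clock: 41.48
position: [0.5405, 0.3628, 0.2293]
ee_rot: [2.222, 2.22, 0.011]
force: [-0.3, 0.2, -2.2]
width: 0.453
gripper_force: 15.0
```

{"method": "arm_command", "body": {"targets": [[[-0.025,-0.001,0,0,0,0],[-0.04,-0.001,0,0,0,0],[-0.045,-0.001,0,0,0,0],[-0.045,-0.001,0,0,0,0],[-0.045,-0.001,0,0,0,0],[-0.045,-0.001,0,0,0,0],[-0.04,-0.001,0,0,0,0],[-0.024,-0.001,0,0,0,0],[0,0,0,0,0,0],[0,0,0,0,0,0]]]}}

```text
clock: 42.72
position: [0.5309, 0.0528, 0.2244]
ee_rot: [-2.222, -2.221, -0.001]
force: [0.6, -0.5, -0.4]
width: 0.456
gripper_force: 15.0
```

{"method": "arm_command", "body": {"targets": [[[0,0,0.04,0,0,0],[0,0,0.04,0,0,0],[0,0,0.03,0,0,0],[0,0,0.016,0,0,0],[0,0,0,0,0,0],[0,0,0,0,0,0]]]}}

```text
clock: 43.48
position: [0.5319, 0.0526, 0.0993]
ee_rot: [2.221, 2.22, 0.002]
force: [-0.7, 0.0, -0.4]
width: 0.455
gripper_force: 15.0
```

{"method": "arm_command", "body": {"targets": [[[-0.001,0,0.007,0,0,0],[0,0,0.003,0,0,0],[0,0,0,0,0,0],[0,0,0,0,0,0]]]}}

```text
clock: 43.98
position: [0.5312, 0.051, 0.0883]
ee_rot: [2.223, 2.22, 0.0]
force: [-0.6, 0.8, -0.2]
width: 0.454
gripper_force: 15.0
```

{"method": "arm_command", "body": {"targets": [[[0,0,0.0015,0,0,0],[0,0,0,0,0,0],[0,0,0,0,0,0]]]}}

```text
clock: 44.35
position: [0.5313, 0.051, 0.0871]
ee_rot: [2.222, 2.22, 0.001]
force: [-2.4, -0.3, 5.7]
width: 0.454
gripper_force: 15.0
```

Released next, then on to the jar at (0.456,0.301).

{"method": "arm_command", "body": {"targets": [[[0,0,0,0,0,0],[0,0,0,0,0,0],[0,0,0,0,0,0],[0,0,-0.02,0,0,0],[0,0,-0.05,0,0,0],[0,0,-0.05,0,0,0],[0,0,-0.03,0,0,0],[0,0,0,0,0,0]]], "jaw": 0.075}}

```text
clock: 45.35
position: [0.5324, 0.0513, 0.239]
ee_rot: [2.221, 2.218, 0.005]
force: [-0.5, 0.3, -0.0]
width: 0.815
gripper_force: 0.0
```

{"method": "arm_command", "body": {"targets": [[[0.04,-0.012,0,0,0,0],[0.05,-0.016,0,0,0,0],[0.05,-0.016,0,0,0,0],[0.05,-0.016,0,0,0,0],[0.04,-0.01,0,0,0,0],[0.02,-0.005,0,0,0,0],[0,0,0,0,0,0],[0,0,0,0,0,0]]]}}

```text
clock: 46.35
position: [0.4566, 0.2996, 0.2358]
ee_rot: [2.223, 2.219, -0.003]
force: [0.4, 0.1, 0.1]
width: 0.813
gripper_force: 0.0
```

{"method": "arm_command", "body": {"targets": [[[0,0,0.045,0,0,0],[0,0,0.045,0,0,0],[0,0,0.035,0,0,0],[0,0,0.016,0,0,0],[0,0,0,0,0,0],[0,0,0,0,0,0]]]}}

```text
clock: 47.1
position: [0.4572, 0.3014, 0.097]
ee_rot: [2.223, 2.219, 0.003]
force: [0.0, -0.7, 0.2]
width: 0.815
gripper_force: 0.0
```

{"method": "arm_command", "body": {"targets": [[[0,-0.001,0.002,0,0,0],[0,0,0,0,0,0]]]}}

```text
clock: 47.35
position: [0.4555, 0.3012, 0.0943]
ee_rot: [2.222, 2.22, 0.001]
force: [-0.2, 0.5, 0.3]
width: 0.817
gripper_force: 0.0
```

{"method": "arm_command", "body": {"targets": [[[0,0,0,0,0,0],[0,0,0,0,0,0],[0,0,0,0,0,0],[0,0,0,0,0,0],[0,0,0,0,0,0]]], "jaw": 0.03}}

```text
clock: 47.98
position: [0.4553, 0.301, 0.0937]
ee_rot: [-2.223, -2.22, 0.0]
force: [-0.8, 0.0, 0.8]
width: 0.542
gripper_force: 15.0
```

{"method": "arm_command", "body": {"targets": [[[0,0,-0.02,0,0,0],[0,0,-0.04,0,0,0],[0,0,-0.04,0,0,0],[0,0,-0.04,0,0,0],[0,0,0,0,0,0]]]}}

```text
clock: 48.6
position: [0.4564, 0.3023, 0.2365]
ee_rot: [2.222, 2.219, 0.008]
force: [0.1, -0.3, -1.4]
width: 0.544
gripper_force: 15.0
```

{"method": "arm_command", "body": {"targets": [[[-0.025,0.005,0,0,0,0],[-0.04,0.01,0,0,0,0],[-0.045,0.01,0,0,0,0],[-0.045,0.01,0,0,0,0],[-0.045,0.01,0,0,0,0],[-0.045,0.01,0,0,0,0],[-0.043,0.01,0,0,0,0],[-0.025,0.005,0,0,0,0],[0,0,0,0,0,0],[0,0,0,0,0,0]]]}}

```text
clock: 49.85
position: [0.5244, -0.0112, 0.2329]
ee_rot: [-2.221, -2.22, 0.001]
force: [0.1, 1.0, -0.6]
width: 0.542
gripper_force: 15.0
```

{"method": "arm_command", "body": {"targets": [[[0,0,0.04,0,0,0],[0,0,0.04,0,0,0],[0,0,0.03,0,0,0],[0,0,0.016,0,0,0],[0,0,0,0,0,0],[0,0,0,0,0,0]]]}}

```text
clock: 50.6
position: [0.5258, -0.0115, 0.1088]
ee_rot: [2.221, 2.22, 0.002]
force: [0.8, -0.6, -0.8]
width: 0.545
gripper_force: 15.0
```

Contact is expected at about z = 0.097.

{"method": "arm_command", "body": {"targets": [[[0,0,0.007,0,0,0],[0,0,0.003,0,0,0],[0,0,0,0,0,0],[0,0,0,0,0,0]]]}}

```text
clock: 51.1
position: [0.5251, -0.0121, 0.0978]
ee_rot: [2.223, 2.22, 0.0]
force: [0.0, 0.5, -1.7]
width: 0.543
gripper_force: 15.0
```

{"method": "arm_command", "body": {"targets": [[[0,0,0.001,0,0,0],[0,0,0,0,0,0],[0,0,0,0,0,0]]]}}

```text
clock: 51.48
position: [0.525, -0.012, 0.0967]
ee_rot: [2.223, 2.22, -0.0]
force: [-0.4, -0.4, -2.0]
width: 0.543
gripper_force: 15.0
```

{"method": "arm_command", "body": {"targets": [[[0,0,0.001,0,0,0],[0,0,0,0,0,0],[0,0,0,0,0,0]]]}}

```text
clock: 51.85
position: [0.5251, -0.0119, 0.0965]
ee_rot: [2.222, 2.22, -0.0]
force: [-4.6, 0.8, 9.8]
width: 0.541
gripper_force: 15.0
```

{"method": "arm_command", "body": {"targets": [[[0,0,0,0,0,0],[0,0,0,0,0,0],[0,0,0,0,0,0],[0,0,-0.02,0,0,0],[0,0,-0.05,0,0,0],[0,0,-0.05,0,0,0],[0,0,-0.04,0,0,0],[0,0,0,0,0,0]]], "jaw": 0.075}}

```text
clock: 52.85
position: [0.5268, -0.0116, 0.2588]
ee_rot: [2.22, 2.217, 0.006]
force: [0.4, 0.1, 0.8]
width: 0.818
gripper_force: 0.0
```

{"method": "arm_command", "body": {"targets": [[[0.05,-0.01,0,0,0,0],[0.05,-0.01,0,0,0,0],[0.05,-0.01,0,0,0,0],[0.05,-0.01,0,0,0,0],[0.05,-0.01,0,0,0,0],[0.05,-0.01,0,0,0,0],[0.05,-0.01,0,0,0,0],[0,0,0,0,0,0],[0,0,0,0,0,0]]]}}

```text
clock: 53.98
position: [0.4552, 0.3374, 0.2545]
ee_rot: [2.222, 2.221, -0.003]
force: [1.0, 0.1, -1.3]
width: 0.822
gripper_force: 0.0
```

Run:
```python
from h import *
print(arm.observe()["force"])
im=arm.get_image("top");c=cloud(im)
def st(n,u0,u1,v0,v1,z0,z1):
    p=c[v0:v1,u0:u1].reshape(-1,3);p=p[(p[:,2]>z0)&(p[:,2]<z1)]
    if len(p)>3:print(n,len(p),p[:,2].max(),np.round(p.mean(0),4),cv2.minAreaRect(p[:,:2].astype(np.float32)))
st("jar",305,338,238,274,.095,.13)
st("spool",278,306,238,270,.104,.13)
st("disp",338,366,246,272,.092,.12)
st("org",422,500,228,325,.066,.095)
a=im["pixels"][180:345,190:520,::-1];b=arm.get_image("scene")["pixels"][100:400,30:480,::-1]
cv2.imwrite("pics/end.png",np.vstack([cv2.resize(a,(560,280)),cv2.resize(b,(560,318+0))]))
```

```text
[ 0.96902239  0.12613295 -1.30494619]
jar 429 0.11393271862597887 [ 0.5254 -0.0123  0.108 ] ((0.5259653925895691, -0.01222965121269226), (0.04839510843157768, 0.0485776849091053), 44.2681884765625)
spool 70 0.11666739460617737 [0.5327 0.0502 0.1118] ((0.532379686832428, 0.05035009607672691), (0.019130226224660873, 0.017268819734454155), 88.75970458984375)
disp 282 0.10860661422609086 [ 0.5213 -0.0755  0.1014] ((0.5212807059288025, -0.07554508745670319), (0.0452459491789341, 0.026212824508547783), 89.08184814453125)
org 1163 0.08297079565585608 [ 0.5073 -0.3279  0.0769] ((0.5082105994224548, -0.32918521761894226), (0.10605797171592712, 0.05532202497124672), 85.3644790649414)
```

View pics/end.png

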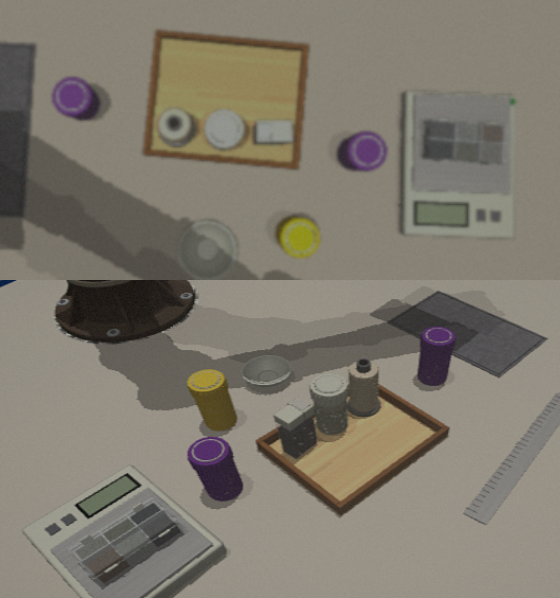

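All three are upright within about 1.5 mm of where they started, the box is on the pan, and the bystanders in view (dish, ruler, look-alike jars) look unmoved. Handing in.

```bash
python3 -c "
from cell import arm
print(arm.sign_off())"
```

```text
the job is handed in; nothing more can be done
None
```

The compartment box is on the middle of the scale's pan, the jar, spool and dispenser are back upright within about 1.5 mm of where they stood, and the job was handed in at about 54 s; the hand-in returned no verdict.

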